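Press a slot-car wheel home with the bench ratchet clamp, then release it

ROBOT

A 6-joint arm with a two-finger parallel gripper is mounted at the origin on the work surface. World frame = base frame: x ahead of the robot, y to its left, z up, the work surface at z = 0. Lengths are in m, angles in rad, forces in N, time in s.
With the tool pointing down it reaches from about 0.375 to 0.9 m from the base axis. Payload 3.1 kg.
Tool frame: the origin (TCP) lies between the finger pads; the fingertips stand 19 mm ahead of it and the grasp point (between the pads) is the TCP; z points along the fingers, y is the line along which they close (so a half turn about z gives the same grasp; the last joint's range is limited). The gripper opens to 87 mm and grips with 3 to 60 N. Pads are 19 mm wide; open, the fingers measure 117 mm over their backs; the gripper's body (75 mm by 190 mm) begins 51 mm behind the grasp point.
Start: joints at [1.099, 0.527, 1.433, -0, 1.181, -0.178], TCP at [0.181, 0.598, 0.242] pointing down, gripper open.
Joint ranges: [-3.08, 3.08], [-0.75, 2.2], [0.22, 2.44], [-1.43, 4.57], [0, 2.65], [-2.85, 2.85]. Speed limits (rad/s): [2.79, 2.79, 3.14, 3.14, 3.14, 3.14].

INTERFACE

Orientations are given as a unit quaternion [x, y, z, w].
In Python, from rig import robot, camera, camera_info, hand_in gives the robot as it stands.
- The arm moves only by the shell command python3 -m handwheel 'ROWS' [FORCE]. ROWS is a JSON object of lists of equal length, an entry for each row: "hand": the opening, from 0 (shut) to 1 (fully open); "translation": the shift along the world's x, y, z in mm, a list of three; "turn": the turn, a rotation vector about the world's x, y, z in rad, a list of three. In form: {"hand": [hand, ...], "translation": [[tx, ty, tz], ...], "turn": [[ax, ay, az], ...]}. A call has 1 to 12 rows; each row is the pose to reach, as a shift and turn from the pose commanded when the call began; what a row does not reach only later rows make up. A row lasts 1/12 s, in which the tool goes at most 41.7 mm and 7.16 degrees, less where a joint would pass 70% of its speed; a pose out of reach is approached as far as the arm can. A call with a gripper value outside its range is refused whole. The fingers move at their own pace and stop on an object; FORCE is the grip in N (left out, the last holds). Time passes only in rows, so rows that repeat a pose let the fingers close. It gives the time, the measured TCP pose, the force, the opening and the grip force at its end, in the units of the state.
- robot.get_obs(): the state, without advancing time (a new reading comes with each control period).
- camera(name): name is "scene" or "top"; returns (picture, depth): 480x640x3 uint8, red, green, blue; 480x640 float32, m along the optical axis (not along the pixel's ray), 0 where there is no reading.
- camera_info(name): a dict with "vertical_fov" (degrees; the focal length in pixels is half the picture's height over the tangent of half this angle, whatever the lens; pixels are square), "cx", "cy" (the principal point, pixels), "world_from_camera" (4x4, takes a point from camera to world coordinates). Camera axes: x right, y down, z forward; pixel columns grow to the right and rows downward; lengths in m; the calibration is good to about 2 mm. A picture is of the moment at which its call begins. camera_info takes no time and is no camera call.
- hand_in(): hands the job in; it is judged then, once.
The state is a dict: "time": time; "q": joint angles; "joint_velocities": joint speeds; "joint_torque": joint torques, N m; "position": TCP position; "tool_rot": TCP orientation; "ft_force": force on the tool from outside, world axes, zero at the start; "moment": the same for the moment, N m; "grip_width": finger opening in m; "grip_force": force on a finger pad.
Only numpy, scipy, OpenCV 4.12 (cv2) and the standard library are available. Lean on these libraries where they do the work, as an engineer would, in place of code of your own. Each camera call takes 0.05 s, during which the arm holds its last target. There are 200 camera calls.

TASK

Press the loose outer wheel of the axle set fully home against its brass collar with the ratchet clamp: pump the clamp's trigger to walk the jaw up to the wheel and push it on, and finish with one firm squeeze held for a moment, not so hard that the hub is crushed. Then hold the release tab down until the jaw has run all the way back, and leave the axle set lying in its cradle and everything around undisturbed.

Things in the scene. Friction and masses are not known exactly. Their poses are not given: they have to be found in the camera images.
- press: Fixed plywood board 345 x 100 x 18 mm with a black ratchet bar clamp, handle up. Origin: on the table under the body jaw's face, on the bar's centre line; x along the bar towards the moving bar jaw, z up. On y = 0 from +x to -x: bar jaw, axle set in V cradle, body jaw (x -14 to 0 mm, 106 mm high), trigger, handle, release tab. Housing below trigger and handle: 34 mm wide, 63 mm high.
- handle_back (a point): Middle of the back face of the fixed pistol handle, 107 mm above the table (x = -113 mm in the press frame). The handle is 16 mm thick along x, 24 mm wide, its top 132 mm high. From trigger front to handle back: 63 mm at rest, 29 mm fully squeezed.
- trigger_face (a point): Middle of the trigger's front face (towards the body jaw), 107 mm above the table and at press x = -50 mm at rest; moves with it. The trigger is an upright grey blade 18 mm wide, 8 mm thick, free from 65 to 128 mm above the table, leaning 0.2 rad to the body jaw at rest with 36 mm free in front of it. Squeezed towards the handle (press -x), 34 mm at this height; springs back when let go.
- trigger (a joint): Trigger angle, rad: 0 at rest, 0.4 at its stop; pivot at press x = -72 mm, 24 mm above the table. From about 0.12 rad on it drives the bar, 24 mm per rad, and past 0.35 the next tooth (5 mm) is kept. Let it back to rest before each stroke. Force on the face: 2 N free, 4 to 6 N driving, 8 to 10 N pushing the wheel on; wheel home: climbs steeply, 3 to 6 N per mm. 13 to 19 N is a good last squeeze, 16 N best.
- tab_top (a point): Middle of the top of the release tab, a ribbed steel thumb plate 22 (along x) x 24 mm behind the handle, 63 mm above the table at rest, x = -160 mm in the press frame. Its near edge is 36 mm behind the handle. Pressed straight down; the bar is free from 6 mm down, the stop is at 9 mm.
- tab (a joint): Release tab angle, rad: 0 up, 0.18 fully down (9 mm). Sprung: 2 to 5 N, up to 12 N while the bar is under load. Beyond 0.12 rad the bar's return spring runs it back in about half a second, as long as the tab is held down and the trigger is at rest.
- bar (a joint): Travel of the toothed bar, m: 0 = bar jaw fully back (open), grows as the jaw advances, limit 0.030. Starts at 0 to 0.005; 0.017 to 0.023 when the jaw has the wheel home.
- jaw: Black nylon jaw on the end of the bar with a round rubber pad 22 mm across, 85 mm above the table; advances towards press -x. It flexes 1 mm per 50 N. To seat the wheel properly it must push with more than 28 N for a moment; above 55 N the hub is crushed. Force on the trigger face = 4 to 5 N + 0.29 x jaw force. Origin: as the press's when fully back.
- jaw_face (a point): Centre of the face of the jaw's rubber pad (the face towards the wheel); 105 mm along x in the press frame when fully back.
- axle: Rear axle set, loose in an aluminium V cradle (press x 31 to 59 mm): brass collar 10 mm dia x 42 mm, a wheel 28 mm dia x 20 mm home at its -x end by a white gear, the other wheel sitting out at the +x end. Origin: on the axle, mid collar, 85 mm above the table; x along the axle, parallel to the bar. It slides 1 to 8 mm until its -x wheel meets the stop.
- wheel (a joint): Gap between the outer wheel's hub and the end of the collar, m: 0 = fully home; starts at 0.006 to 0.010. It is a press fit that moves at 12 N.
- wheel_face (a point): Centre of the outer face of the outer wheel, facing the bar jaw.
- sander: Bystander: steel tyre sanding block 110 x 42 x 26 mm, flat beside the press on the track side.
- spare: Bystander: spare wheel 28 mm dia, 20 mm high, lying flat beside the press on the track side.
- insulator: Bystander: ribbed white ceramic insulator post 38 mm dia, 66 mm high, near the jaw end of the press on the robot's side.
- driver: Bystander: screwdriver 170 mm long, lying beside the press on the track side.
- ashtray: Bystander: green glass ashtray 110 mm dia, 32 mm high.
- throttle: Bystander: red plastic hand throttle about 90 x 130 x 32 mm, lying on its side.
- car: Bystander: white slot car 170 x 76 x 46 mm.
- stop_face (a point): Centre of the rubber pad (22 mm dia) of the screw stop in the body jaw, 85 mm above the table, facing the bar jaw. The stop is set 0 to 5.5 mm out of the body jaw's face, differently each time, and stands still; the axle set's -x wheel ends up against it.
There are look-alikes about, which are no part of the job. Leave any blue or orange look-alike of the axle alone.

How it is judged:
By the outcome, as a careful person would: the job done as asked, in the order asked, and still so for the second after the job is handed in, with the robot touching nothing.
It also fails if it takes over 64 s, if anything falls off the work surface, if the arm or the gripper's body presses on something with over 40 N, if the wrist force passes 120 N, or if a joint passes its speed limit or range.

## Working session

There is one attempt and no reset: what is moved stays moved. The work goes in short steps, Python scripts to look and compute and a shell command to move; the robot and the scene stay as the last step left them, time stands still between calls to the robot, and variables do not carry over. Pictures are saved under pics/ and viewed, at most 13 in all, crops included, and the job is handed in when it is done.

```bash
mkdir -p pics; cat > h.py <<'E'
import numpy as np,cv2
from rig import robot,camera,camera_info,hand_in
def cam(n):
    p,d=camera(n); i=camera_info(n); return p,d,i
def pts(d,i):
    f=240/np.tan(np.radians(i["vertical_fov"])/2)
    v,u=np.mgrid[:480,:640]
    P=np.stack([(u-i["cx"])/f*d,(v-i["cy"])/f*d,d,np.ones_like(d)],-1)
    return (P@np.array(i["world_from_camera"]).T)[...,:3]
E
python3 - <<'E'
from h import *
for n in("scene","top"):
    p,d,i=cam(n); cv2.imwrite(f"pics/{n}0.png",p[...,::-1]); np.savez(f"{n}0.npz",p=p,d=d,X=pts(d,i)); print(n,i)
print(robot.get_obs())
E
```

```text
scene {'vertical_fov': 56.512826887642106, 'cx': 313.15979802896703, 'cy': 238.85579763690555, 'world_from_camera': array([[ 0.89102629,  0.26983871, -0.36504687,  1.01062762],
       [ 0.45388451, -0.54340162,  0.70618944, -1.06530274],
       [-0.00780981, -0.79492248, -0.60666074,  0.9052085 ],
       [ 0.        ,  0.        ,  0.        ,  1.        ]])}
top {'vertical_fov': 49.05350216364774, 'cx': 313.5713495916377, 'cy': 247.69465158184548, 'world_from_camera': array([[-0.00651339, -0.98815699,  0.15330798,  0.32967377],
       [-0.99995227,  0.00755277,  0.00619827, -0.11597659],
       [-0.00728276, -0.15326029, -0.98815902,  1.32614387],
       [ 0.        ,  0.        ,  0.        ,  1.        ]])}
{'time': 0.1, 'q': array([ 1.09851111e+00,  5.28385728e-01,  1.43374577e+00, -2.16898970e-05,
        1.18139104e+00, -1.78541694e-01]), 'joint_velocities': array([ 0.00051982, -0.00069854, -0.00239619,  0.00130861,  0.00092311,
       -0.0011989 ]), 'joint_torque': array([-4.82587257e-04, -4.40988958e+01, -1.77151680e+01,  6.34433934e-02,
        5.34910080e-02, -5.45860189e-05]), 'position': array([0.18068276, 0.59767947, 0.24067078]), 'tool_rot': array([ 1.46340145e-01,  9.89233860e-01, -9.17510694e-04, -2.98991092e-04]), 'ft_force': array([ 0.56454725, -0.09809639, -0.45502796]), 'moment': array([-0.00535111,  0.01535128,  0.00981336]), 'grip_force': 0.0, 'grip_width': 0.08726090276621531}
```

View pics/top0.png

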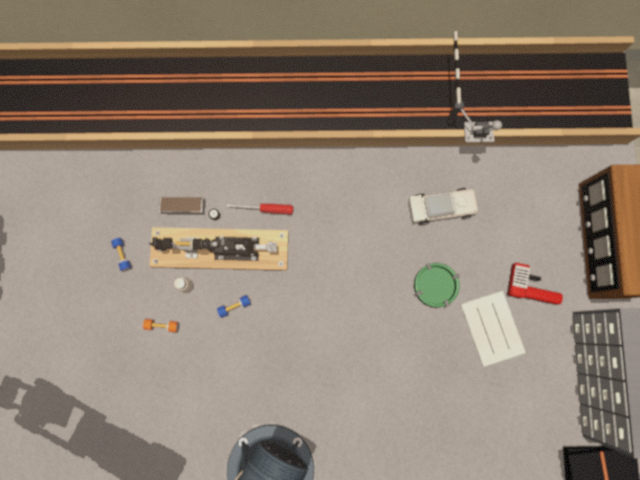

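View pics/scene0.png

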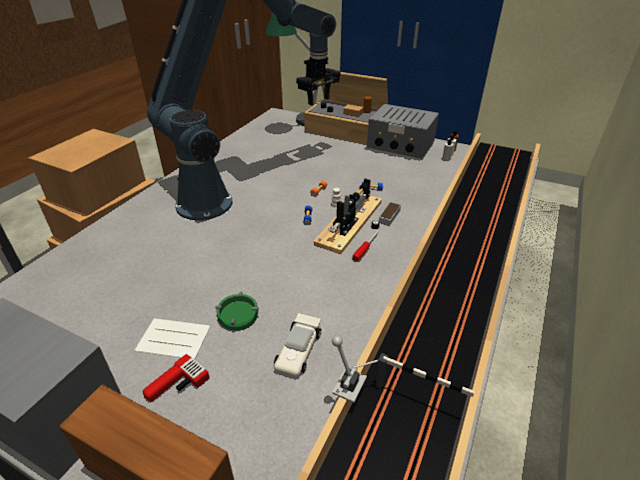

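Top view: press board at about (219,249), jaw end to the left (world +y), tab to the right; insulator (182,285), spare (214,214), driver (260,208). Scene view: press near (348,222), small. Next I fit the board pose and crop closer.

```bash
cat >> h.py <<'E'
def ray(i,uv,z):
    f=240/np.tan(np.radians(i["vertical_fov"])/2); uv=np.atleast_2d(np.asarray(uv,float)); T=np.array(i["world_from_camera"])
    r=np.c_[(uv[:,0]-i["cx"])/f,(uv[:,1]-i["cy"])/f,np.ones(len(uv))]@T[:3,:3].T
    return T[:3,3]+r*((z-T[2,3])/r[:,2])[:,None]
E
python3 - <<'E'
from h import *
for n,roi in(("top",(140,220,300,280)),("scene",(300,180,400,260))):
    D=np.load(n+"0.npz");p=D['p'];X=D['X'];d=D['d'];i=camera_info(n)
    hsv=cv2.cvtColor(p,cv2.COLOR_RGB2HSV)
    m=cv2.inRange(hsv,(10,70,110),(30,255,255)); k=np.zeros_like(m);k[roi[1]:roi[3],roi[0]:roi[2]]=255;m&=k
    m=cv2.morphologyEx(m,cv2.MORPH_CLOSE,np.ones((5,5)))
    c=max(cv2.findContours(m,cv2.RETR_EXTERNAL,cv2.CHAIN_APPROX_NONE)[0],key=cv2.contourArea)[:,0]
    w=ray(i,c,.018)
    r=cv2.minAreaRect((w[:,:2]*1000).astype(np.float32)); print(n,r,cv2.boxPoints(r).round(1).tolist())
    print("board z",np.median(X[m>0][:,2]),np.percentile(X[m>0][:,2],[10,90]), "table z",np.median(X[roi[1]+0:roi[3]+20,roi[0]-20:roi[2]][...,2]))
    x0,y0,x1,y1=roi; cr=p[y0-10:y1+10,x0-5:x1+5]; s=min(800//cr.shape[1],600//cr.shape[0]);cv2.imwrite(f"pics/{n}c.png",cv2.resize(cr,None,fx=s,fy=s,interpolation=cv2.INTER_CUBIC)[...,::-1]);print(s)
E
```

```text
top ((532.5953369140625, 131.008544921875), (346.5526428222656, 102.42084503173828), 88.3289566040039) [[476.3999938964844, -40.70000076293945], [578.7000122070312, -43.70000076293945], [588.7999877929688, 302.70001220703125], [486.5, 305.70001220703125]]
board z 0.019261441357974585 [0.0151532  0.02469078] table z 0.003971454322798107
4
scene ((540.0987548828125, 128.91595458984375), (351.2391662597656, 109.31795501708984), 88.13123321533203) [[479.70001220703125, -44.79999923706055], [589.0, -48.400001525878906], [600.5, 302.70001220703125], [491.20001220703125, 306.20001220703125]]
board z 0.017759248670239147 [0.01421254 0.02177256] table z 0.0006744056465818882
6
```

View pics/topc.png

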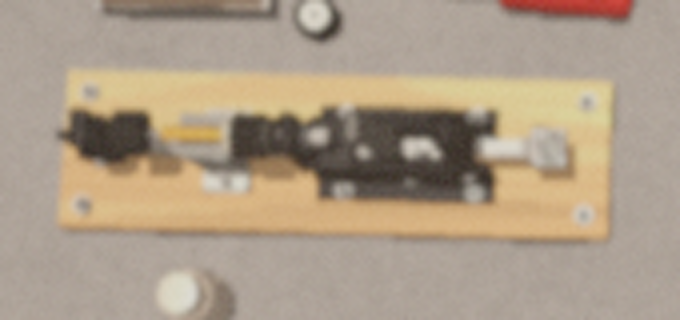

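View pics/scenec.png

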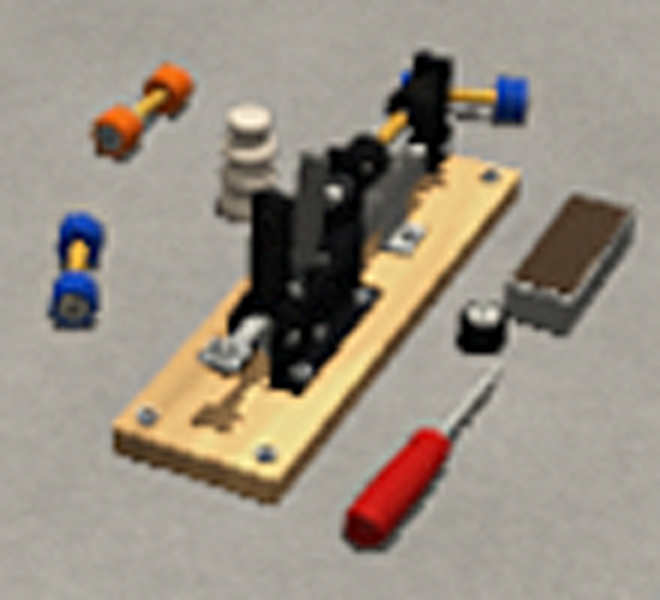

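Top crop: tab at crop (547,150), body/handle (400,155), axle (190,133), bar jaw (110,135). Scene crop: handle (270,230), trigger (312,210) leaning to the jaw, tab (235,345). Now locate the features by depth in the board frame.

```bash
python3 - <<'E'
from h import *
yaw=np.radians(88.3);c=np.array([.5326,.131]);e=np.array([np.cos(yaw),np.sin(yaw)]);n_=np.array([-e[1],e[0]])
for n in("top","scene"):
    D=np.load(n+"0.npz");X=D['X'].reshape(-1,3);q=X[:,:2]-c;s=q@e*1e3;t=q@n_*1e3;z=X[:,2]*1e3
    k=(abs(s)<185)&(abs(t)<50)&(z>35)&(z<200)
    print(n)
    for a in range(-185,186,6):
        b=k&(s>=a)&(s<a+6)
        if b.sum()>2: print(a+3,b.sum(),"t %.0f..%.0f"%tuple(np.percentile(t[b],[5,95])),"z",np.percentile(z[b],[10,50,95]).round().astype(int))
E
```

```text
top
-146 21 t -12..10 z [61 64 67]
-140 25 t -12..10 z [61 65 69]
-134 22 t -12..10 z [61 64 68]
-128 25 t -11..10 z [61 63 67]
-122 10 t -7..3 z [57 59 64]
-116 12 t -5..3 z [57 59 64]
-110 8 t -5..3 z [54 57 64]
-104 10 t -4..3 z [56 58 61]
-98 36 t -16..15 z [41 58 62]
-92 68 t -14..15 z [ 54  68 127]
-86 55 t -11..15 z [ 61 122 135]
-80 41 t -9..16 z [ 59 131 135]
-74 25 t -8..16 z [ 56  94 132]
-68 15 t 2..17 z [46 57 63]
-62 35 t -17..16 z [47 58 63]
-56 34 t -18..15 z [44 58 64]
-50 45 t -16..16 z [42 55 63]
-44 52 t -16..16 z [51 63 82]
-38 57 t -15..17 z [ 56  88 110]
-32 46 t -14..14 z [ 59 116 130]
-26 32 t -12..17 z [ 50  63 132]
-20 21 t 1..17 z [38 55 65]
-14 29 t -3..17 z [55 64 66]
-8 45 t -17..16 z [56 65 93]
-2 39 t -15..16 z [60 64 91]
4 47 t -14..15 z [61 68 96]
10 50 t -11..11 z [ 62  97 108]
16 29 t -10..11 z [ 70 106 110]
22 15 t -10..8 z [ 87  95 100]
28 28 t -11..8 z [83 91 98]
34 36 t -12..12 z [ 87  96 101]
40 27 t -12..11 z [ 91  97 102]
46 25 t -13..11 z [ 92  97 100]
52 27 t -10..11 z [43 93 98]
58 35 t -12..12 z [67 88 93]
64 35 t -12..12 z [61 86 92]
7
[... 1222 characters left out ...]
.-5 z [51 62 87]
4 21 t -22..-3 z [43 72 93]
10 39 t -18..3 z [ 66  93 105]
16 15 t -15..4 z [ 67  98 106]
22 3 t -14..6 z [ 84  87 100]
28 7 t -14..-0 z [ 85  91 100]
34 15 t -17..1 z [ 80  92 101]
40 10 t -17..-7 z [41 88 98]
46 10 t -17..-2 z [51 94 99]
52 20 t -17..-3 z [44 57 91]
58 15 t -17..-3 z [39 52 89]
64 13 t -18..-1 z [46 63 84]
70 18 t -18..4 z [42 79 91]
76 13 t -17..5 z [46 74 88]
82 11 t -17..1 z [51 76 87]
88 4 t -7..-0 z [85 88 89]
100 18 t -13..5 z [78 87 99]
106 21 t -16..4 z [71 89 97]
112 11 t -18..5 z [ 84  94 100]
118 5 t -13..-5 z [43 92 96]
124 13 t -15..3 z [41 55 97]
130 33 t -17..4 z [ 44  74 104]
136 29 t -16..-0 z [ 44  65 103]
142 13 t -18..-4 z [ 44  90 103]
```

```bash
python3 -m handwheel '{"hand":[1,1,1,1,1,1,1,1,1,1,1,1],"translation":[[12,-18,0],[30,-45,0],[50,-75,0],[70,-105,0],[90,-135,0],[110,-165,0],[130,-195,0],[150,-225,0],[170,-255,0],[190,-285,0],[205,-308,0],[215,-323,0]],"turn":[[0,0,0.03],[0,0,0.06],[0,0,0.09],[0,0,0.12],[0,0,0.15],[0,0,0.18],[0,0,0.21],[0,0,0.24],[0,0,0.263],[0,0,0.263],[0,0,0.263],[0,0,0.263]]}'
python3 -m handwheel '{"hand":[1,1,1,1,1,1,1,1,1,1,1,1],"translation":[[10,-15,0],[27,-40,0],[47,-70,0],[67,-100,0],[87,-130,0],[105,-157,0],[120,-180,0],[130,-194,0],[135,-202,0],[135,-202,0],[135,-202,0],[135,-202,0]],"turn":[[-0.02,0,0],[-0.05,0.0015,0],[-0.08,0.002,0],[-0.11,0.003,0],[-0.14,0.004,0],[-0.17,0.005,0],[-0.19,0.0055,0],[-0.2,0.006,0],[-0.2,0.006,0],[-0.2,0.006,0],[-0.2,0.006,0],[-0.2,0.006,0]]}'
python3 - <<'E'
from h import *
from scipy.spatial.transform import Rotation as R
o=robot.get_obs();print(o['time'],o['position'],o['q'],o['ft_force'],R.from_quat(o['tool_rot']).as_matrix().round(3))
for n,b in(("top",(140,200,300,300)),("scene",(280,150,400,270))):
    p,d,i=cam(n);cr=p[b[1]:b[3],b[0]:b[2]];cv2.imwrite(f"pics/{n}1.png",cv2.resize(cr,None,fx=5,fy=5,interpolation=cv2.INTER_CUBIC)[...,::-1])
E
```

```text
time: 1.1
position: [0.3972, 0.2728, 0.2413]
tool_rot: [0.016, 1.0, -0.0, -0.0]
ft_force: [-0.3, -0.0, 0.2]
grip_width: 0.0873
grip_force: 0.0
time: 2.1
position: [0.5298, 0.0742, 0.2414]
tool_rot: [0.015, 0.995, -0.1, -0.002]
ft_force: [0.2, 0.3, -0.3]
grip_width: 0.0871
grip_force: 0.0
2.1 [0.52982824 0.074182   0.241381  ] [ 0.03722117  0.43102061  1.63401532 -0.22332563  1.10153223 -1.39973878] [ 0.19282787  0.26022508 -0.26639069] [[-1.     0.029 -0.007]
 [ 0.03   0.98  -0.198]
 [ 0.001 -0.198 -0.98 ]]
```

View pics/scene1.png

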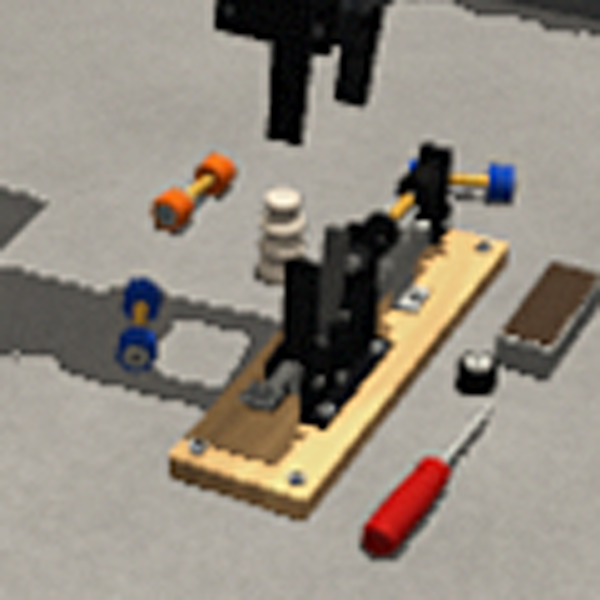

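Scene crop: gripper is above the clamp, fingertips at (285,140) and (355,100), straddling handle (300,300) and trigger (335,265). Descending.

```bash
python3 -m handwheel '{"hand":[1,1,1,1,1,1,1,1],"translation":[[1,-1,-10],[1,-1,-30],[1,-1,-50],[1,-1,-70],[1,-1,-88],[1,-1,-100],[1,-1,-107],[1,-1,-107]],"turn":[[0,0,0],[0,0,0],[0,0,0],[0,0,0],[0,0,0],[0,0,0],[0,0,0],[0,0,0]]}'
python3 - <<'E'
from h import *
for n,b in(("top",(140,200,300,300)),("scene",(300,170,380,230))):
    p,d,i=cam(n);cr=p[b[1]:b[3],b[0]:b[2]];cv2.imwrite(f"pics/{n}2.png",cv2.resize(cr,None,fx=8 if n=="scene" else 5,fy=8 if n=="scene" else 5,interpolation=cv2.INTER_CUBIC)[...,::-1])
E
```

```text
time: 2.87
position: [0.5305, 0.0726, 0.1326]
tool_rot: [0.015, 0.995, -0.1, -0.003]
ft_force: [0.2, 0.4, -0.4]
grip_width: 0.0869
grip_force: 0.0
```

View pics/scene2.png

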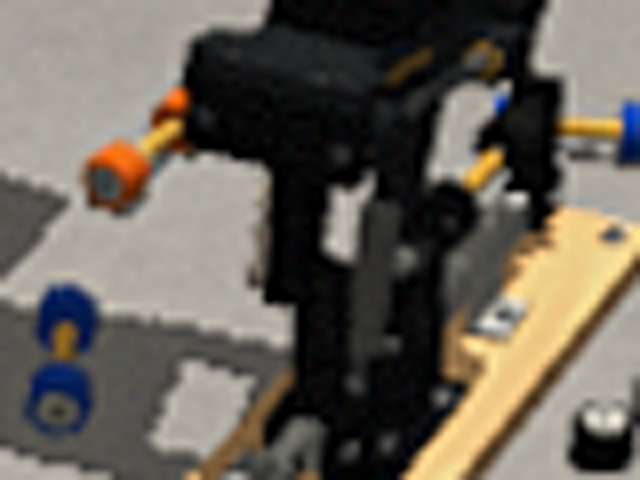

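Crop: front finger stands in front of the grey trigger (375,270), rear finger behind the handle (285,230), nothing touched. First pull, in stages.

```bash
python3 -m handwheel '{"hand":[1,1,1,1,1],"translation":[[0,-3,0],[0,-6,0],[0,-9,0],[0,-12,0],[0,-12,0]],"turn":[[0,0,0],[0,0,0],[0,0,0],[0,0,0],[0,0,0]]}'
python3 -m handwheel '{"hand":[1,1,1,1],"translation":[[0,-4,0],[0,-8,0],[0,-10,0],[0,-10,0]],"turn":[[0,0,0],[0,0,0],[0,0,0],[0,0,0]]}'
python3 -m handwheel '{"hand":[1,1,1,1],"translation":[[0,-4,0],[0,-8,0],[0,-10,0],[0,-10,0]],"turn":[[0,0,0],[0,0,0],[0,0,0],[0,0,0]]}'
```

```text
time: 3.38
position: [0.5324, 0.0599, 0.1352]
tool_rot: [0.016, 0.995, -0.1, -0.001]
ft_force: [-0.1, 2.0, 1.2]
grip_width: 0.0872
grip_force: 0.9
time: 3.72
position: [0.5322, 0.0503, 0.1348]
tool_rot: [0.016, 0.995, -0.099, -0.001]
ft_force: [0.4, 4.6, 3.2]
grip_width: 0.0868
grip_force: 2.3
time: 4.05
position: [0.532, 0.0401, 0.1347]
tool_rot: [0.016, 0.995, -0.1, -0.001]
ft_force: [-1.0, 4.1, 3.7]
grip_width: 0.087
grip_force: 2.2
```

```bash
python3 -m handwheel '{"hand":[1,1,1],"translation":[[0,-4,0],[0,-6,0],[0,-6,0]],"turn":[[0,0,0],[0,0,0],[0,0,0]]}'
python3 -m handwheel '{"hand":[1,1,1],"translation":[[0,-1,0],[0,-2,0],[0,-2,0]],"turn":[[0,0,0],[0,0,0],[0,0,0]]}'
python3 -m handwheel '{"hand":[1,1,1],"translation":[[0,-1,0],[0,-2,0],[0,-2,0]],"turn":[[0,0,0],[0,0,0],[0,0,0]]}'
```

```text
time: 4.3
position: [0.5318, 0.0344, 0.1344]
tool_rot: [0.016, 0.995, -0.1, -0.002]
ft_force: [0.7, 4.9, 3.3]
grip_width: 0.087
grip_force: 2.9
time: 4.55
position: [0.5317, 0.0327, 0.1342]
tool_rot: [0.016, 0.995, -0.099, -0.002]
ft_force: [0.7, 5.4, 1.8]
grip_width: 0.087
grip_force: 2.9
time: 4.8
position: [0.5317, 0.0309, 0.134]
tool_rot: [0.016, 0.995, -0.099, -0.002]
ft_force: [-0.2, 6.5, 1.3]
grip_width: 0.087
grip_force: 3.2
```

```bash
python3 -m handwheel '{"hand":[1,1,1],"translation":[[0,-1,0],[0,-1.5,0],[0,-1.5,0]],"turn":[[0,0,0],[0,0,0],[0,0,0]]}'
python3 -m handwheel '{"hand":[1,1,1,1,1,1,1,1],"translation":[[0,6,0],[0,14,0],[0,22,0],[0,30,0],[0,37,0],[0,41,0],[0,41,0],[0,41,0]],"turn":[[0,0,0],[0,0,0],[0,0,0],[0,0,0],[0,0,0],[0,0,0],[0,0,0],[0,0,0]]}'
python3 - <<'E'
from h import *
p0=np.load("top0.npz")['p'];p,d,i=cam("top")
w=np.vstack([cv2.resize(a[230:262,145:245],None,fx=7,fy=7,interpolation=cv2.INTER_CUBIC) for a in(p0,p)])
cv2.imwrite("pics/cmp1.png",w[...,::-1])
X=pts(d,i);np.save("t1.npy",X)
for X in(np.load("top0.npz")['X'],X):
    k=(X[...,2]>.075)&(X[...,2]<.13)&(X[...,1]>.24)&(X[...,1]<.31)&(abs(X[...,0]-.535)<.02)
    print(k.sum(),np.percentile(X[k][:,1],[1,5,50,95,99]).round(4))
E
```

```text
time: 5.05
position: [0.5317, 0.0302, 0.1339]
tool_rot: [0.016, 0.995, -0.098, -0.002]
ft_force: [0.6, 9.0, 0.6]
grip_width: 0.087
grip_force: 4.5
time: 5.72
position: [0.5317, 0.0696, 0.1344]
tool_rot: [0.015, 0.995, -0.1, -0.002]
ft_force: [-0.1, 0.1, 0.5]
grip_width: 0.0874
grip_force: 0.0
158 [0.2408 0.2419 0.2602 0.273  0.2736]Traceback (most recent call last):
  File "<stdin>", line 8, in <module>
    return _quantile_unchecked(
        a, q, axis, out, overwrite_input, method, keepdims, weights)
    return _ureduce(a,
                    func=_quantile_ureduce_func,
    ...<5 lines>...
                    overwrite_input=overwrite_input,
                    method=method)
    r = func(a, **kwargs)
    result = _quantile(arr,
                       quantiles=q,
    ...<2 lines>...
                       out=out,
                       weights=wgt)
    slices_having_nans = np.isnan(arr[-1, ...])
                                  ~~~^^^^^^^^^
IndexError: index -1 is out of bounds for axis 0 with size 0
```

View pics/cmp1.png

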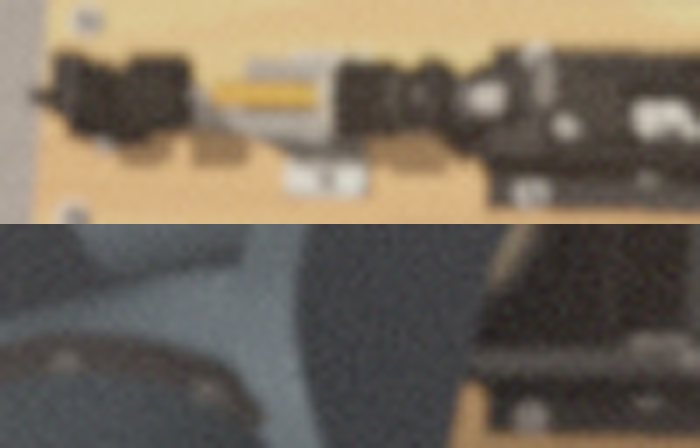

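The top view is blocked by the arm (lower half shows the arm's links); the scene camera still sees the jaw. First stroke reached the trigger's stop at TCP y = 0.030. Track the jaw with the scene camera, then stroke 2.

```bash
cat >> h.py <<'E'
def jaw():
    p,d,i=cam("scene");X0=np.load("scene0.npz")
    # shift of the jaw along the bar by template match of its dark patch, in x4 crop
    a=cv2.resize(X0['p'][180:215,350:385],None,fx=6,fy=6,interpolation=cv2.INTER_CUBIC)
    X=pts(d,i);out=[]
    for Y,pp in((X0['X'],X0['p']),(X,p)):
        k=(Y[...,2]>.09)&(Y[...,2]<.112)&(Y[...,1]>.215)&(Y[...,1]<.31)&(abs(Y[...,0]-.54)<.03)&(pp.max(-1)<70)
        y=Y[k][:,1]; out.append((int(k.sum()),np.percentile(y,[5,25,50,75,95]).round(4).tolist()))
    return out,p
E
python3 - <<'E'
from h import *
o,p=jaw();print(o)
p0=np.load("scene0.npz")['p']
cv2.imwrite("pics/cmp2.png",np.hstack([cv2.resize(a[170:230,335:395],None,fx=6,fy=6,interpolation=cv2.INTER_CUBIC) for a in(p0,p)])[...,::-1])
E
python3 -m handwheel '{"hand":[1,1,1,1,1,1,1],"translation":[[0,-5,0],[0,-10,0],[0,-15,0],[0,-20,0],[0,-25,0],[0,-29,0],[0,-29,0]],"turn":[[0,0,0],[0,0,0],[0,0,0],[0,0,0],[0,0,0],[0,0,0],[0,0,0]]}'
python3 -m handwheel '{"hand":[1,1,1,1],"translation":[[0,-4,0],[0,-8,0],[0,-10,0],[0,-10,0]],"turn":[[0,0,0],[0,0,0],[0,0,0],[0,0,0]]}'
```

```text
[(50, [0.2309, 0.2381, 0.2525, 0.2632, 0.2687]), (49, [0.2323, 0.2384, 0.2485, 0.2589, 0.2638])]
time: 6.4
position: [0.5318, 0.0403, 0.1349]
tool_rot: [0.016, 0.995, -0.099, -0.002]
ft_force: [-0.6, 4.7, 3.2]
grip_width: 0.0873
grip_force: 2.2
time: 6.73
position: [0.5315, 0.0321, 0.1342]
tool_rot: [0.016, 0.995, -0.098, -0.002]
ft_force: [-1.1, 10.1, 1.9]
grip_width: 0.087
grip_force: 4.6
```

View pics/cmp2.png

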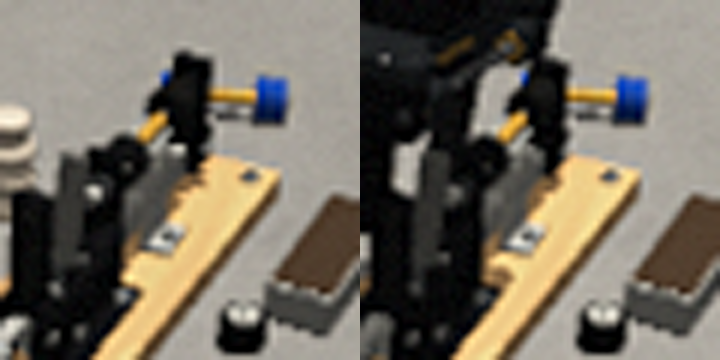

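Compare: the jaw (black, right frame (545,110)) has moved about 5 mm towards the wheel. Force of 10 N now: the jaw has begun pushing the wheel. Finish this stroke and do the third in stages.

```bash
python3 -m handwheel '{"hand":[1,1],"translation":[[0,-1,0],[0,-1,0]],"turn":[[0,0,0],[0,0,0]]}'
python3 -m handwheel '{"hand":[1,1,1,1,1,1,1,1],"translation":[[0,6,0],[0,14,0],[0,22,0],[0,30,0],[0,37,0],[0,40,0],[0,40,0],[0,40,0]],"turn":[[0,0,0],[0,0,0],[0,0,0],[0,0,0],[0,0,0],[0,0,0],[0,0,0],[0,0,0]]}'
python3 -c "from h import *;print(jaw()[0])"
python3 -m handwheel '{"hand":[1,1,1,1,1,1],"translation":[[0,-5,0],[0,-10,0],[0,-14,0],[0,-18,0],[0,-18,0],[0,-18,0]],"turn":[[0,0,0],[0,0,0],[0,0,0],[0,0,0],[0,0,0],[0,0,0]]}'
python3 -m handwheel '{"hand":[1,1,1],"translation":[[0,-2,0],[0,-4,0],[0,-4,0]],"turn":[[0,0,0],[0,0,0],[0,0,0]]}'
python3 -m handwheel '{"hand":[1,1,1],"translation":[[0,-2,0],[0,-4,0],[0,-4,0]],"turn":[[0,0,0],[0,0,0],[0,0,0]]}'
```

```text
time: 6.9
position: [0.5315, 0.0314, 0.1342]
tool_rot: [0.016, 0.995, -0.098, -0.002]
ft_force: [-0.7, 9.2, 1.7]
grip_width: 0.0873
grip_force: 4.9
time: 7.57
position: [0.5319, 0.0696, 0.1345]
tool_rot: [0.015, 0.995, -0.1, -0.002]
ft_force: [0.5, -0.7, 0.7]
grip_width: 0.087
grip_force: 0.0
[(50, [0.2309, 0.2381, 0.2525, 0.2632, 0.2687]), (46, [0.2268, 0.2346, 0.2475, 0.2557, 0.2611])]
time: 8.12
position: [0.532, 0.0518, 0.1348]
tool_rot: [0.016, 0.995, -0.099, -0.001]
ft_force: [-0.2, 4.6, 2.9]
grip_width: 0.0875
grip_force: 2.2
time: 8.37
position: [0.532, 0.0488, 0.1349]
tool_rot: [0.016, 0.995, -0.099, -0.001]
ft_force: [-1.3, 7.8, 4.3]
grip_width: 0.0873
grip_force: 3.9
time: 8.62
position: [0.5319, 0.0452, 0.135]
tool_rot: [0.016, 0.995, -0.099, -0.001]
ft_force: [-1.7, 9.6, 6.0]
grip_width: 0.087
grip_force: 4.4
```

```bash
for k in 1 ; do
python3 -m handwheel '{"hand":[1,1],"translation":[[0,-1,0],[0,-1,0]],"turn":[[0,0,0],[0,0,0]]}' | grep -E "pos|ft"
python3 -m handwheel '{"hand":[1,1],"translation":[[0,-1,0],[0,-1,0]],"turn":[[0,0,0],[0,0,0]]}'| grep -E "pos|ft"; done
```

```text
position: [0.5318, 0.0443, 0.135]
ft_force: [-0.9, 9.1, 6.6]
position: [0.5318, 0.0434, 0.135]
ft_force: [-1.5, 9.0, 5.6]
```

```bash

python3 -m handwheel '{"hand":[1,1],"translation":[[0,-1,0],[0,-1.5,0]],"turn":[[0,0,0],[0,0,0]]}' | grep -E "pos|ft"
python3 -m handwheel '{"hand":[1,1],"translation":[[0,-1,0],[0,-1,0]],"turn":[[0,0,0],[0,0,0]]}'| grep -E "pos|ft"
```

```text
position: [0.5318, 0.042, 0.135]
ft_force: [-1.8, 8.7, 6.9]
position: [0.5318, 0.0406, 0.135]
ft_force: [-1.8, 8.4, 5.9]
```

```bash

python3 -m handwheel '{"hand":[1,1],"translation":[[0,-1,0],[0,-1.5,0]],"turn":[[0,0,0],[0,0,0]]}' | grep -E "pos|ft"
```

```text
position: [0.5317, 0.0392, 0.1349]
ft_force: [-1.8, 7.5, 6.3]
```

```bash

python3 -m handwheel '{"hand":[1,1],"translation":[[0,-1,0],[0,-2,0]],"turn":[[0,0,0],[0,0,0]]}' | grep -E "pos|ft"
python3 -m handwheel '{"hand":[1,1],"translation":[[0,-1,0],[0,-1,0]],"turn":[[0,0,0],[0,0,0]]}'| grep -E "pos|ft"
```

```text
position: [0.5317, 0.0374, 0.1348]
ft_force: [-0.7, 9.0, 5.2]
position: [0.5316, 0.0362, 0.1348]
ft_force: [-1.5, 8.5, 4.8]
```

```bash

python3 -m handwheel '{"hand":[1,1],"translation":[[0,-1,0],[0,-1.5,0]],"turn":[[0,0,0],[0,0,0]]}' | grep -E "pos|ft"
python3 -m handwheel '{"hand":[1,1],"translation":[[0,-1,0],[0,-1,0]],"turn":[[0,0,0],[0,0,0]]}'| grep -E "pos|ft"
```

```text
position: [0.5316, 0.0348, 0.1347]
ft_force: [-0.6, 8.3, 4.0]
position: [0.5316, 0.0339, 0.1346]
ft_force: [-1.8, 9.1, 4.7]
```

```bash

python3 -m handwheel '{"hand":[1,1,1],"translation":[[0,-1,0],[0,-2,0],[0,-2,0]],"turn":[[0,0,0],[0,0,0],[0,0,0]]}' | grep -E "pos|ft"
python3 -m handwheel '{"hand":[1,1,1,1,1,1,1,1],"translation":[[0,6,0],[0,14,0],[0,22,0],[0,30,0],[0,36,0],[0,39,0],[0,39,0],[0,39,0]],"turn":[[0,0,0],[0,0,0],[0,0,0],[0,0,0],[0,0,0],[0,0,0],[0,0,0],[0,0,0]]}'| grep -E "pos|ft"
python3 -c "from h import *;print(jaw()[0])"
python3 -m handwheel '{"hand":[1,1,1,1,1],"translation":[[0,-5,0],[0,-10,0],[0,-14,0],[0,-15,0],[0,-15,0]],"turn":[[0,0,0],[0,0,0],[0,0,0],[0,0,0],[0,0,0]]}'| grep -E "pos|ft"
python3 -m handwheel '{"hand":[1,1],"translation":[[0,-1,0],[0,-1,0]],"turn":[[0,0,0],[0,0,0]]}'| grep -E "pos|ft"
python3 -m handwheel '{"hand":[1,1],"translation":[[0,-1,0],[0,-1,0]],"turn":[[0,0,0],[0,0,0]]}'| grep -E "pos|ft"
```

```text
position: [0.5315, 0.032, 0.1344]
ft_force: [-1.2, 9.9, 3.0]
position: [0.5319, 0.0691, 0.1345]
ft_force: [-0.5, -0.8, 0.0]
[(50, [0.2309, 0.2381, 0.2525, 0.2632, 0.2687]), (51, [0.2227, 0.2257, 0.2384, 0.249, 0.2538])]
position: [0.532, 0.0541, 0.1347]
ft_force: [-0.1, 3.9, 2.3]
position: [0.532, 0.0535, 0.1347]
ft_force: [0.3, 4.8, 3.5]
position: [0.532, 0.0526, 0.1347]
ft_force: [-0.7, 5.2, 3.1]
```

```bash

python3 -m handwheel '{"hand":[1,1],"translation":[[0,-1,0],[0,-1,0]],"turn":[[0,0,0],[0,0,0]]}'| grep -E "pos|ft"
python3 -m handwheel '{"hand":[1,1],"translation":[[0,-1,0],[0,-1,0]],"turn":[[0,0,0],[0,0,0]]}'| grep -E "pos|ft"
```

```text
position: [0.532, 0.0518, 0.1347]
ft_force: [-0.8, 5.7, 4.0]
position: [0.532, 0.0511, 0.1348]
ft_force: [-0.1, 6.6, 3.4]
```

```bash

python3 -m handwheel '{"hand":[1,1],"translation":[[0,-1,0],[0,-1,0]],"turn":[[0,0,0],[0,0,0]]}'| grep -E "pos|ft"
python3 -m handwheel '{"hand":[1,1],"translation":[[0,-1,0],[0,-1,0]],"turn":[[0,0,0],[0,0,0]]}'| grep -E "pos|ft"
```

```text
position: [0.532, 0.0503, 0.1348]
ft_force: [-0.8, 7.9, 5.4]
position: [0.532, 0.0496, 0.1348]
ft_force: [-1.5, 8.6, 5.4]
```

```bash

python3 -m handwheel '{"hand":[1,1],"translation":[[0,-1,0],[0,-1,0]],"turn":[[0,0,0],[0,0,0]]}'| grep -E "pos|ft"
python3 -m handwheel '{"hand":[1,1],"translation":[[0,-1,0],[0,-1,0]],"turn":[[0,0,0],[0,0,0]]}'| grep -E "pos|ft"
```

```text
position: [0.5319, 0.0488, 0.1349]
ft_force: [-1.4, 8.5, 5.1]
position: [0.5319, 0.0478, 0.1349]
ft_force: [-1.6, 9.3, 5.8]
```

```bash

python3 -m handwheel '{"hand":[1,1],"translation":[[0,-1,0],[0,-1,0]],"turn":[[0,0,0],[0,0,0]]}'| grep -E "pos|ft"
python3 -m handwheel '{"hand":[1,1],"translation":[[0,-1,0],[0,-1,0]],"turn":[[0,0,0],[0,0,0]]}'| grep -E "pos|ft"
```

```text
position: [0.5319, 0.0468, 0.135]
ft_force: [-1.3, 9.5, 5.6]
position: [0.5319, 0.0458, 0.135]
ft_force: [-2.2, 9.7, 5.9]
```

```bash

python3 -m handwheel '{"hand":[1,1],"translation":[[0,-1,0],[0,-1,0]],"turn":[[0,0,0],[0,0,0]]}'| grep -E "pos|ft"
python3 -m handwheel '{"hand":[1,1],"translation":[[0,-1,0],[0,-1,0]],"turn":[[0,0,0],[0,0,0]]}'| grep -E "pos|ft"
```

```text
position: [0.5318, 0.0448, 0.135]
ft_force: [-2.2, 8.9, 6.2]
position: [0.5318, 0.0439, 0.135]
ft_force: [-1.9, 8.4, 6.8]
```

```bash

python3 -m handwheel '{"hand":[1,1],"translation":[[0,-1,0],[0,-1,0]],"turn":[[0,0,0],[0,0,0]]}'| grep -E "pos|ft"
python3 -m handwheel '{"hand":[1,1],"translation":[[0,-1,0],[0,-1,0]],"turn":[[0,0,0],[0,0,0]]}'| grep -E "pos|ft"
```

```text
position: [0.5318, 0.0429, 0.135]
ft_force: [-1.6, 9.6, 6.4]
position: [0.5317, 0.0419, 0.135]
ft_force: [-1.5, 9.6, 6.2]
```

```bash

python3 -m handwheel '{"hand":[1,1],"translation":[[0,-1,0],[0,-1,0]],"turn":[[0,0,0],[0,0,0]]}'| grep -E "pos|ft"
python3 -m handwheel '{"hand":[1,1],"translation":[[0,-1,0],[0,-1,0]],"turn":[[0,0,0],[0,0,0]]}'| grep -E "pos|ft"
```

```text
position: [0.5317, 0.0406, 0.135]
ft_force: [-2.0, 8.3, 5.8]
position: [0.5317, 0.0396, 0.1349]
ft_force: [-1.7, 8.7, 6.4]
```

```bash

python3 -m handwheel '{"hand":[1,1],"translation":[[0,-1,0],[0,-1,0]],"turn":[[0,0,0],[0,0,0]]}'| grep -E "pos|ft"
python3 -m handwheel '{"hand":[1,1],"translation":[[0,-1,0],[0,-1,0]],"turn":[[0,0,0],[0,0,0]]}'| grep -E "pos|ft"
```

```text
position: [0.5317, 0.0387, 0.1349]
ft_force: [-1.4, 8.8, 6.3]
position: [0.5317, 0.0377, 0.1349]
ft_force: [-1.1, 9.8, 5.6]
```

```bash

python3 -m handwheel '{"hand":[1,1],"translation":[[0,-1,0],[0,-1,0]],"turn":[[0,0,0],[0,0,0]]}'| grep -E "pos|ft"
python3 -m handwheel '{"hand":[1,1],"translation":[[0,-1,0],[0,-1,0]],"turn":[[0,0,0],[0,0,0]]}'| grep -E "pos|ft"
```

```text
position: [0.5316, 0.0367, 0.1348]
ft_force: [-1.0, 8.8, 6.1]
position: [0.5316, 0.0358, 0.1347]
ft_force: [-1.9, 8.2, 4.9]
```

```bash

python3 -m handwheel '{"hand":[1,1],"translation":[[0,-1,0],[0,-1,0]],"turn":[[0,0,0],[0,0,0]]}'| grep -E "pos|ft"
python3 -m handwheel '{"hand":[1,1],"translation":[[0,-1,0],[0,-1,0]],"turn":[[0,0,0],[0,0,0]]}'| grep -E "pos|ft"
```

```text
position: [0.5316, 0.0351, 0.1347]
ft_force: [-1.5, 9.5, 4.9]
position: [0.5316, 0.0342, 0.1346]
ft_force: [-1.9, 9.8, 5.3]
```

```bash

python3 -m handwheel '{"hand":[1,1],"translation":[[0,-1,0],[0,-1,0]],"turn":[[0,0,0],[0,0,0]]}'| grep -E "pos|ft"
python3 -m handwheel '{"hand":[1,1],"translation":[[0,-1,0],[0,-1,0]],"turn":[[0,0,0],[0,0,0]]}'| grep -E "pos|ft"
```

```text
position: [0.5315, 0.0335, 0.1346]
ft_force: [-1.3, 11.5, 4.9]
position: [0.5315, 0.0328, 0.1344]
ft_force: [-2.4, 11.6, 4.7]
```

```bash

python3 -m handwheel '{"hand":[1,1,1,1,1,1,1,1],"translation":[[0,6,0],[0,14,0],[0,22,0],[0,30,0],[0,36,0],[0,39,0],[0,39,0],[0,39,0]],"turn":[[0,0,0],[0,0,0],[0,0,0],[0,0,0],[0,0,0],[0,0,0],[0,0,0],[0,0,0]]}'| grep -E "pos|ft|time"
python3 -c "from h import *;print(jaw()[0])"
python3 -m handwheel '{"hand":[1,1,1,1,1],"translation":[[0,-5,0],[0,-10,0],[0,-14,0],[0,-15,0],[0,-15,0]],"turn":[[0,0,0],[0,0,0],[0,0,0],[0,0,0],[0,0,0]]}'| grep -E "pos|ft"
python3 -m handwheel '{"hand":[1,1],"translation":[[0,-1,0],[0,-1,0]],"turn":[[0,0,0],[0,0,0]]}'| grep -E "pos|ft"
python3 -m handwheel '{"hand":[1,1],"translation":[[0,-1,0],[0,-1,0]],"turn":[[0,0,0],[0,0,0]]}'| grep -E "pos|ft"
```

```text
time: 16.17
position: [0.5319, 0.069, 0.1345]
ft_force: [-0.3, -0.0, -0.2]
[(50, [0.2309, 0.2381, 0.2525, 0.2632, 0.2687]), (46, [0.2187, 0.2256, 0.2369, 0.2445, 0.2489])]
position: [0.532, 0.0544, 0.1348]
ft_force: [-1.4, 4.1, 2.5]
position: [0.5319, 0.0539, 0.1348]
ft_force: [-0.2, 6.8, 1.6]
position: [0.532, 0.0533, 0.1348]
ft_force: [-0.8, 7.3, 3.0]
```

```bash

python3 -m handwheel '{"hand":[1,1],"translation":[[0,-1,0],[0,-1,0]],"turn":[[0,0,0],[0,0,0]]}'| grep -E "pos|ft"
python3 -m handwheel '{"hand":[1,1],"translation":[[0,-1,0],[0,-1,0]],"turn":[[0,0,0],[0,0,0]]}'| grep -E "pos|ft"
```

```text
position: [0.5319, 0.0526, 0.1349]
ft_force: [-0.4, 8.7, 5.1]
position: [0.5319, 0.0519, 0.1349]
ft_force: [-0.8, 9.3, 4.9]
```

```bash

python3 -m handwheel '{"hand":[1,1],"translation":[[0,-1,0],[0,-1,0]],"turn":[[0,0,0],[0,0,0]]}'| grep -E "pos|ft"
python3 -m handwheel '{"hand":[1,1],"translation":[[0,-1,0],[0,-1,0]],"turn":[[0,0,0],[0,0,0]]}'| grep -E "pos|ft"
```

```text
position: [0.5319, 0.0512, 0.1349]
ft_force: [-2.3, 10.1, 5.5]
position: [0.5318, 0.0505, 0.135]
ft_force: [-0.9, 10.0, 6.6]
```

```bash

python3 -m handwheel '{"hand":[1,1],"translation":[[0,-1,0],[0,-1,0]],"turn":[[0,0,0],[0,0,0]]}'| grep -E "pos|ft"
python3 -m handwheel '{"hand":[1,1],"translation":[[0,-1,0],[0,-1,0]],"turn":[[0,0,0],[0,0,0]]}'| grep -E "pos|ft"
```

```text
position: [0.5318, 0.0498, 0.135]
ft_force: [-1.0, 11.8, 5.6]
position: [0.5318, 0.049, 0.135]
ft_force: [-0.8, 12.9, 5.6]
```

```bash

python3 -m handwheel '{"hand":[1,1],"translation":[[0,-1,0],[0,-1,0]],"turn":[[0,0,0],[0,0,0]]}'| grep -E "pos|ft"
python3 -m handwheel '{"hand":[1,1],"translation":[[0,0,0],[0,0,0]],"turn":[[0,0,0],[0,0,0]]}'| grep -E "pos|ft"
```

```text
position: [0.5318, 0.0483, 0.135]
ft_force: [-1.4, 13.3, 6.5]
position: [0.5318, 0.0484, 0.135]
ft_force: [-2.2, 12.6, 6.8]
```

```bash

python3 -m handwheel '{"hand":[1,1,1],"translation":[[0,-1,0],[0,-1,0],[0,-1,0]],"turn":[[0,0,0],[0,0,0],[0,0,0]]}'| grep -E "pos|ft"
python3 -m handwheel '{"hand":[1,1,1],"translation":[[0,-1,0],[0,-1,0],[0,-1,0]],"turn":[[0,0,0],[0,0,0],[0,0,0]]}'| grep -E "pos|ft|grip_f"
```

```text
position: [0.5317, 0.0476, 0.1351]
ft_force: [-2.3, 14.4, 7.1]
position: [0.5317, 0.0468, 0.1351]
ft_force: [-2.5, 14.7, 7.4]
grip_force: 7.5
```

```bash

python3 -m handwheel '{"hand":[1,1,1],"translation":[[0,-1,0],[0,-1,0],[0,-1,0]],"turn":[[0,0,0],[0,0,0],[0,0,0]]}'| grep -E "pos|ft"
python3 -m handwheel '{"hand":[1,1,1,1],"translation":[[0,0,0],[0,0,0],[0,0,0],[0,0,0]],"turn":[[0,0,0],[0,0,0],[0,0,0],[0,0,0]]}'| grep -E "pos|ft|grip_f"
```

```text
position: [0.5317, 0.046, 0.1351]
ft_force: [-1.7, 16.2, 7.3]
position: [0.5317, 0.046, 0.1351]
ft_force: [-3.3, 15.6, 7.9]
grip_force: 7.9
```

```bash

python3 -m handwheel '{"hand":[1,1,1,1,1,1,1,1],"translation":[[0,0,0],[0,0,0],[0,0,0],[0,0,0],[0,0,0],[0,0,0],[0,0,0],[0,0,0]],"turn":[[0,0,0],[0,0,0],[0,0,0],[0,0,0],[0,0,0],[0,0,0],[0,0,0],[0,0,0]]}'| grep -E "pos|ft|grip_f"
python3 -m handwheel '{"hand":[1,1,1,1,1,1,1,1],"translation":[[0,3,0],[0,7,0],[0,12,0],[0,17,0],[0,22,0],[0,26,0],[0,28,0],[0,28,0]],"turn":[[0,0,0],[0,0,0],[0,0,0],[0,0,0],[0,0,0],[0,0,0],[0,0,0],[0,0,0]]}'| grep -E "pos|ft|time"
python3 -m handwheel '{"hand":[1,1,1,1,1,1,1,1,1],"translation":[[0,0,6],[0,0,20],[0,0,40],[0,0,60],[0,0,80],[0,0,90],[0,0,96],[0,0,96],[0,0,96]],"turn":[[0,0,0],[0,0,0],[0,0,0],[0,0,0],[0,0,0],[0,0,0],[0,0,0],[0,0,0],[0,0,0]]}'
python3 - <<'E'
from h import *
o,p=jaw();print(o)
p0=np.load("scene0.npz")['p']
cv2.imwrite("pics/cmp3.png",np.hstack([cv2.resize(a[165:245,320:390],None,fx=5,fy=5,interpolation=cv2.INTER_CUBIC) for a in(p0,p)])[...,::-1])
E
```

```text
position: [0.5317, 0.046, 0.1351]
ft_force: [-1.6, 15.5, 8.6]
grip_force: 7.9
time: 20.72
position: [0.532, 0.0702, 0.1345]
ft_force: [0.0, -0.1, -0.0]
time: 21.47
position: [0.5316, 0.0701, 0.2302]
tool_rot: [0.015, 0.995, -0.1, -0.002]
ft_force: [1.0, 0.4, 0.1]
grip_width: 0.0871
grip_force: 0.0
[(50, [0.2309, 0.2381, 0.2525, 0.2632, 0.2687]), (46, [0.2184, 0.2236, 0.2345, 0.2441, 0.2486])]
```

View pics/cmp3.png

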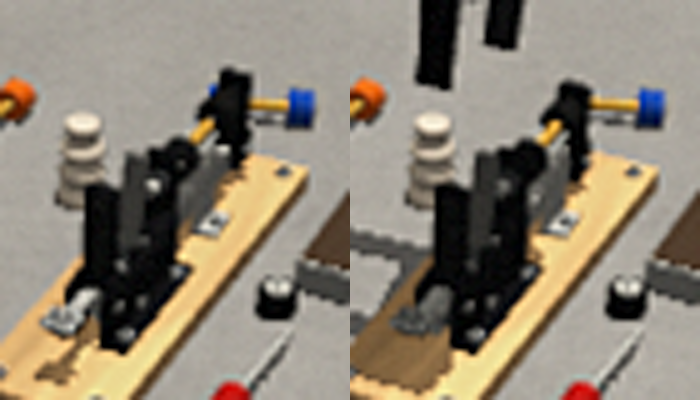

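Compare: jaw is about 20 mm advanced, wheel pressed on, trigger upright at rest, surroundings unchanged. Now go over the tab with fingers shut, turned 90°.

```bash

python3 -m handwheel '{"hand":[0.5,0,0,0,0,0],"translation":[[0,-10,5],[-1,-30,5],[-2,-50,5],[-2,-68,5],[-2.5,-78,5],[-2.5,-81,5]],"turn":[[0.07,-0.002,0],[0.14,-0.004,0],[0.2,-0.006,0],[0.2,-0.006,0],[0.2,-0.006,0],[0.2,-0.006,0]]}' 10 | grep -E "pos|time"
python3 -m handwheel '{"hand":[0,0,0,0,0,0,0,0,0,0,0,0],"translation":[[0,0,0],[0,0,0],[0,0,0],[0,0,0],[0,0,0],[0,0,0],[0,0,0],[0,0,0],[0,0,0],[0,0,0],[0,0,0],[0,0,0]],"turn":[[0,0,-0.08],[0,0,-0.2],[0,0,-0.32],[0,0,-0.44],[0,0,-0.56],[0,0,-0.68],[0,0,-0.8],[0,0,-0.92],[0,0,-1.04],[0,0,-1.16],[0,0,-1.28],[0,0,-1.4]]}' | grep -E "pos|time"
python3 -m handwheel '{"hand":[0,0,0,0,0,0,0],"translation":[[0,0,-20],[0,0,-45],[0,0,-70],[0,0,-95],[0,0,-115],[0,0,-130],[0,0,-130]],"turn":[[0,0,-0.1],[0,0,-0.14],[0.05,0,-0.14],[0.1,0,-0.14],[0.1,0,-0.14],[0.1,0,-0.14],[0.1,0,-0.14]]}'
python3 - <<'E'
from h import *
from scipy.spatial.transform import Rotation as R
o=robot.get_obs();r=R.from_quat(o['tool_rot']).as_matrix();print(r.round(3),o['position']+.019*r[:,2],o['q'].round(2))
p,d,i=cam("scene");cv2.imwrite("pics/tab.png",cv2.resize(p[170:260,300:400],None,fx=6,fy=6,interpolation=cv2.INTER_CUBIC)[...,::-1])
E
```

```text
time: 22.02
position: [0.5289, -0.0123, 0.2345]
time: 23.02
position: [0.529, -0.0093, 0.2348]
time: 23.6
position: [0.5269, -0.0092, 0.1022]
tool_rot: [0.706, 0.706, 0.036, -0.036]
ft_force: [-1.6, 0.5, 0.3]
grip_width: 0.0008
grip_force: 0.0
[[-0.     1.    -0.001]
 [ 0.995  0.     0.102]
 [ 0.102 -0.001 -0.995]] [ 0.52690157 -0.00723613  0.08330448] [-0.28  0.61  1.79  0.14  0.77 -0.39]
```

View pics/tab.png

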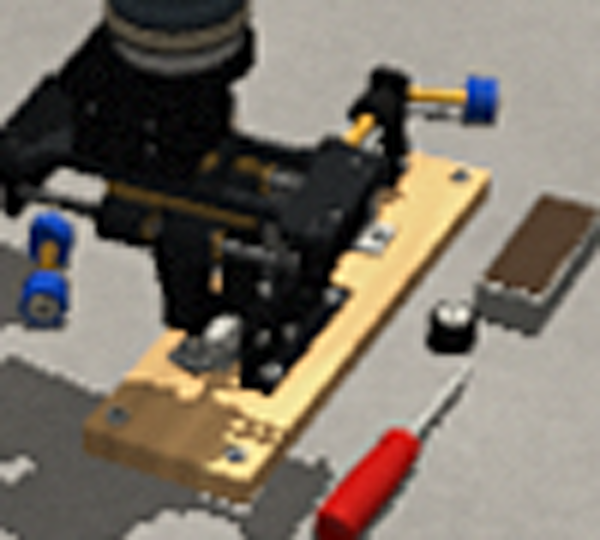

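Finger tip seen near (185,325), tab at (205,345); check the lateral offset numerically.

```bash
python3 - <<'E'
from h import *
for n in("top","scene"):
    X=np.load(n+"0.npz")['X'];k=(abs(X[...,1]+.007)<.011)&(abs(X[...,0]-.53)<.03)&(X[...,2]>.05)&(X[...,2]<.08)
    print(n,k.sum(),X[k].mean(0),X[k].min(0),X[k].max(0))
o=robot.get_obs()
i=camera_info("scene");f=240/np.tan(np.radians(i["vertical_fov"])/2);T=np.linalg.inv(np.array(i["world_from_camera"]))
for P in([.527,-.007,.083],[.5295,-.007,.063]):
    c=T@np.r_[P,1];u=c[0]/c[2]*f+i["cx"];v=c[1]/c[2]*f+i["cy"];print((u-300)*6,(v-170)*6)
E
```

```text
top 86 [ 0.52947634 -0.00662166  0.06413992] [ 0.51729141 -0.01683863  0.05903171] [0.54106027 0.00305018 0.07053996]
scene 30 [ 0.53225197 -0.00801502  0.06215202] [ 0.51871999 -0.01679584  0.05708351] [0.54476884 0.00057476 0.06646829]
184.12352866852837 315.22174777930263
187.75458513766205 346.95408912338974
```

```bash

python3 -m handwheel '{"hand":[0,0,0,0,0],"translation":[[2,0,-6],[4,0,-12],[4,0,-18],[4,0,-22],[4,0,-22]],"turn":[[0,0,0],[0,0,0],[0,0,0],[0,0,0],[0,0,0]]}'| grep -E "pos|ft|time"
python3 -m handwheel '{"hand":[0,0,0,0],"translation":[[0,0,-2],[0,0,-4],[0,0,-5],[0,0,-5]],"turn":[[0,0,0],[0,0,0],[0,0,0],[0,0,0]]}'| grep -E "pos|ft|time"
```

```text
time: 24.07
position: [0.5336, -0.0107, 0.0832]
ft_force: [0.6, -0.2, -0.3]
time: 24.4
position: [0.5337, -0.011, 0.0786]
ft_force: [0.4, -1.1, 1.9]
```

```bash

python3 -m handwheel '{"hand":[0,0,0,0],"translation":[[0,0,-2],[0,0,-3],[0,0,-4],[0,0,-4]],"turn":[[0,0,0],[0,0,0],[0,0,0],[0,0,0]]}'| grep -E "pos|ft|time"
python3 -m handwheel '{"hand":[0,0,0,0],"translation":[[0,0,-1],[0,0,-2],[0,0,-3],[0,0,-3]],"turn":[[0,0,0],[0,0,0],[0,0,0],[0,0,0]]}'| grep -E "pos|ft|time"
python3 -c "from h import *;print(jaw()[0])"
```

```text
time: 24.73
position: [0.5338, -0.0113, 0.0746]
ft_force: [-0.9, -3.7, 2.6]
time: 25.07
position: [0.534, -0.0113, 0.0732]
ft_force: [-3.3, -5.0, 16.3]
[(50, [0.2309, 0.2381, 0.2525, 0.2632, 0.2687]), (52, [0.2196, 0.2285, 0.248, 0.2643, 0.2675])]
```

```bash

python3 -m handwheel '{"hand":[0,0,0,0,0,0,0,0,0,0,0,0],"translation":[[0,0,0],[0,0,0],[0,0,0],[0,0,0],[0,0,0],[0,0,0],[0,0,0],[0,0,0],[0,0,0],[0,0,0],[0,0,0],[0,0,0]],"turn":[[0,0,0],[0,0,0],[0,0,0],[0,0,0],[0,0,0],[0,0,0],[0,0,0],[0,0,0],[0,0,0],[0,0,0],[0,0,0],[0,0,0]]}'| grep -E "pos|ft|time"
python3 -c "from h import *;print(jaw()[0][1])"
python3 -m handwheel '{"hand":[0,0,0,0,0,0,0,0],"translation":[[0,0,0],[0,0,0],[0,0,0],[0,0,0],[0,0,0],[0,0,0],[0,0,0],[0,0,0]],"turn":[[0,0,0],[0,0,0],[0,0,0],[0,0,0],[0,0,0],[0,0,0],[0,0,0],[0,0,0]]}'| grep -E "ft|time"
python3 -c "from h import *;print(jaw()[0][1])"
```

```text
time: 26.12
position: [0.534, -0.0113, 0.0732]
ft_force: [-3.1, -4.4, 14.8]
(55, [0.2193, 0.2236, 0.2392, 0.2648, 0.2696])
time: 26.83
ft_force: [-2.2, -4.5, 15.9]
(55, [0.2195, 0.2259, 0.2396, 0.2642, 0.2681])
```

Jaw is fully back (no further change). Lift away, clear the view and check.

```bash

python3 -m handwheel '{"hand":[0,0,0,0,0,0,0,0,0,0,0,0],"translation":[[0,0,3],[0,0,8],[0,0,15],[0,0,30],[0,-5,55],[-5,-15,85],[-10,-30,115],[-15,-55,140],[-20,-85,155],[-25,-120,160],[-30,-150,160],[-30,-165,160]],"turn":[[0,0,0],[0,0,0],[0,0,0],[0,0,0],[0,0,0],[0,0,0],[0,0,0],[0,0,0],[0,0,0],[0,0,0],[0,0,0],[0,0,0]]}'
python3 -m handwheel '{"hand":[0,0,0,0,0,0],"translation":[[0,-20,0],[0,-50,0],[0,-80,0],[0,-100,0],[0,-110,0],[0,-110,0]],"turn":[[0,0,0],[0,0,0],[0,0,0],[0,0,0],[0,0,0],[0,0,0]]}' | grep -E "ft|time"
python3 - <<'E'
from h import *
o,ps=jaw();print(o);pt,d,i=cam("top")
a=cv2.resize(ps[165:245,315:395],(400,400),interpolation=cv2.INTER_CUBIC);b=cv2.resize(pt[190:300,140:300],(582,400),interpolation=cv2.INTER_CUBIC)
w=np.hstack([a,b]);cv2.imwrite("pics/end.png",cv2.resize(w,(800,326))[...,::-1])
E
```

```text
time: 27.88
position: [0.5028, -0.1784, 0.2322]
tool_rot: [0.707, 0.705, 0.037, -0.032]
ft_force: [-0.5, -0.5, 0.1]
grip_width: 0.0007
grip_force: 0.0
time: 28.38
ft_force: [-0.3, 0.5, 0.9]
[(50, [0.2309, 0.2381, 0.2525, 0.2632, 0.2687]), (55, [0.2172, 0.224, 0.2364, 0.2636, 0.266])]
```

View pics/end.png

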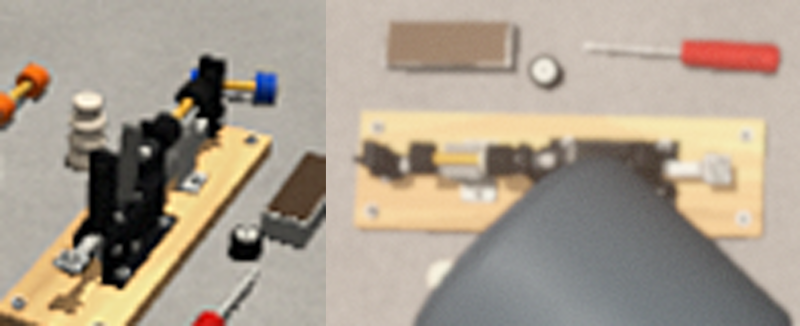

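End view: jaw stands back, wheel is against the collar (exposed brass about 42 mm), axle in cradle, bystanders unmoved. One numeric check of the jaw's return, then hand in.

```bash
python3 - <<'E'
from h import *
p,d,i=cam("scene");p0=np.load("scene0.npz")['p']
g=lambda a:cv2.resize(cv2.cvtColor(a,cv2.COLOR_RGB2GRAY),None,fx=4,fy=4,interpolation=cv2.INTER_CUBIC)
# jaw upper part patch, and a fixed patch (board corner screw) for reference
for nm,(x0,y0,x1,y1) in dict(jaw=(361,176,374,190),fixed=(370,196,386,212)).items():
    t=g(p0[y0:y1,x0:x1]);r=cv2.matchTemplate(g(p[y0-8:y1+8,x0-8:x1+8]),t,cv2.TM_CCOEFF_NORMED);_,s,_,l=cv2.minMaxLoc(r);print(nm,s,l[0]/4-8,l[1]/4-8)
for P in([.535,.25,.1],[.535,.26,.1]):
    T=np.linalg.inv(np.array(i["world_from_camera"]));c=T@np.r_[P,1];f=240/np.tan(np.radians(i["vertical_fov"])/2);print(c[0]/c[2]*f+i["cx"],c[1]/c[2]*f+i["cy"])
E
```

```text
jaw 0.9872623682022095 0.0 0.0
fixed 0.9977214932441711 0.0 0.0
363.5370701625116 181.87858356869887
364.58274872126475 180.61193086788097
```

```bash
python3 -c "from rig import hand_in;print(hand_in())"
```

```text
the job is handed in; nothing more can be done
None
```

The job is handed in after about 28 s: the outer wheel looks fully home after a final squeeze held at about 16 N, the jaw is back where it started (checked to about 1.5 mm), and the axle set is still in its cradle with nothing around it visibly moved.

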